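# Feel out the sticky spot of the specimen slide transport

### The arm

A 6-joint arm with a two-finger parallel gripper is mounted at the origin on the work surface. World frame = base frame: x ahead of the robot, y to its left, z up, the work surface at z = 0. Lengths are in m, angles in degrees, forces in N, time in s.
With the tool pointing down it reaches from about 0.3 to 0.75 m from the base axis. Payload 8.5 kg.
Tool frame: the origin (TCP) lies on the centre line of the jaws, within the pads' length; the fingertips stand 19 mm ahead of it and the grasp point (between the pads) is the TCP; z points along the fingers, x is the direction in which the jaws open and shut, and the axes are right-handed (so a half turn about z gives the same grasp; the last joint's range is limited). The gripper opens to 85 mm and grips with 20 to 120 N. Pads are 22 mm wide; open, the fingers measure 114 mm over their backs; the gripper's body (76 mm by 85 mm) begins 54 mm behind the grasp point. The pads swing forward as they close: fully open they stand 13 mm farther back than shut.
Start: joints at [-89.57, 21.807, 74.336, -0, 83.858, -12.336], TCP at [0.122, -0.536, 0.222] pointing down, gripper open.
Joint ranges: [-178.18, 178.18], [-50.72, 133.34], [12.68, 142.11], [-81.47, 261.47], [9.98, 163.14], [-165.26, 165.26]. Speed limits (degrees/s): [136.94, 136.94, 180, 180, 180, 180].

### API

Orientations are given as a 3x3 rotation matrix whose columns are the frame's x, y, z axes.
In Python, from rig import env, cams, order gives the robot as it stands.
- The arm moves only by the tool step_arm, never from a script. Its argument "steps" is a list of rows, each an object with "xyz": the shift along the tool's x, y, z normalised to -1 to 1, where 1 is 0.04 m, a list of three; "turn": the turn, a rotation vector about the tool's x, y, z normalised to -1 to 1, where 1 is 0.08 rad, a list of three; "gripper": the gripper command: -1 is shut, 1 is fully open, values between are in proportion. A call has 1 to 20 rows; each row shifts and turns the commanded pose from where the row before left it, along the tool's axes as they then stand; what a row does not reach is not made up. A row lasts 1/12 s, in which the tool goes at most 41.7 mm and 7.16 degrees, less where a joint would pass 70% of its speed; a pose out of reach is approached as far as the arm can. A call with a number of a shift or a turn outside -1 to 1 is refused whole. A call with a gripper value outside its range is refused whole. The fingers move at their own pace and stop on an object; "squeeze" is the grip in N (left out, the last holds). Time passes only in rows, so rows that do not move let the fingers close. It gives the time, the measured TCP pose, the force and the opening at its end, in the units of the state.
- env.observe(): the state, without advancing time (a new reading comes with each control period).
- cams.get_image(name): name is "scene" or "side" or "wrist"; returns (picture, depth): 384x512x3 uint8, red, green, blue; 384x512 float32, m along the optical axis (not along the pixel's ray), 0 where there is no reading.
- cams.camera_info(name): a dict with "fx", "fy", "cx", "cy" (pixels), "extrinsics" (4x4, takes a point from camera to world coordinates). Camera axes: x right, y down, z forward; pixel columns grow to the right and rows downward; lengths in m; the calibration is good to about 2 mm. A picture is of the moment at which its call begins: read the wrist's pose just before it. camera_info takes no time and is no camera call; for the wrist camera it gives the pose at the moment of the call.
- order.close_job(): hands the job in, once; it reports no verdict.
The state is a dict: "time_s": time; "q": joint angles; "qvel": joint speeds; "joint_efforts": joint torques, N m; "position": TCP position; "tool_rot": TCP orientation; "ft_force": force on the tool from outside, world axes, zero at the start; "wrist_torque": the same for the moment, N m; "grip_width": finger opening in m.
Only numpy, scipy, OpenCV 4.12 (cv2) and the standard library are available. Lean on these libraries where they do the work, as an engineer would, in place of code of your own. Each camera call takes 0.05 s, during which the arm holds its last target. There are 200 camera calls.

### The job

Stroke the grey carriage by its blue tab along its rail, first up against the sprung stop at the red end block and then all the way up against the stop at the black end block, without ramming either stop, and feel for the one place where it drags. Then leave the carriage standing, let go, in the middle of that sticky spot, so that the technician can see where to clean; leave the flask, dish and tube rack where they are.

Things in the scene. Friction and masses are not known exactly. Their poses are not given: they have to be found in the camera images.
- rail: Aluminium linear rail fixed on the bench, 430 mm long, 100 wide, base plate 12 high, with two steel rods, a black dust strip and a scale. Origin: underside centre. Its y axis is the direction of travel, z is up. A red block (90 x 22 mm, top at z 62) stands at y = -189 mm, a black one at y = +189 mm. It may lie turned on the bench.
- carriage: Grey plate on the rail, 84 (x) x 80 (y, travel) x 12 mm, top at rail z 42, a glass specimen slide on its +x side. Slides along the rail's y only, about 1.5 N of drag; cannot lift off. Origin: centred on the rail at z 0; its y in the rail's frame is its position: -100 mm where it just touches the red-end stop, +100 mm at the black-end stop.
- strip_mid (a point): Middle of the black dust strip's top, rail z 24. Under the strip, unseen, is the one sticky spot: its middle is at a carriage position from -55 to +55 mm, new each time. Moving drag: rises to about 10 N on an 11 mm entry ramp, near 7.5 N for 16 mm, then low over an 11 mm exit ramp; if stopped within it 3 to 7 N remain (near 0 elsewhere). Its middle (of the 16 mm) is the same both ways; the carriage stays put there.
- tab_top (a point): Centre of the top of the blue upright tab on the carriage by which it is moved: tab 36 mm along the rail's x, 14 mm thick along the travel (y), 45 mm tall, top at rail z 87. The tab stands at carriage x = -8 mm, y = 0. Free plate 33 mm wide (top at z 42) lies on either side of it for the fingers.
- red_stop: Sprung plunger, 12 mm thick, in front of the red block. Origin: centre of its rubber face, 36 mm up, that meets the carriage. It yields 1 mm per 2.5 N and bottoms after 9 mm. At least 2 N on it for 0.2 s counts as reached; more than 20 N is ramming.
- black_stop: The same plunger in front of the black block.
- flask: Conical glass flask, 84 mm wide, 134 tall, standing loose on the bench at the left (+y). Origin: underside centre. Bystander.
- dish: Round dish, 92 mm wide, with a cut pastry sample in it, 26 mm tall, loose on the bench beyond the rail. Origin: underside centre. Bystander.
- rack: White test tube rack, 60 x 150 mm, 112 tall with tubes, loose on the bench at the right (-y). Origin: underside centre. Bystander.

How it is judged:
By the outcome, as a careful person would: the job done as asked, in the order asked, and still so for the second after the job is handed in, with the robot touching nothing.
It also fails if it takes over 70 s, if anything falls off the work surface, if the arm or the gripper's body presses on something with over 40 N, if the wrist force passes 120 N, or if a joint passes its speed limit or range.

## Working session

There is one attempt and no reset: what is moved stays moved. The work goes in short steps, Python scripts to look and compute and a tool call to move; the robot and the scene stay as the last step left them, time stands still between calls to the robot, and variables do not carry over. Pictures are saved under pics/ and viewed, about 8 in all and at most 12, crops included, and the job is handed in when it is done.

Besides the shell and the picture viewer there is one more tool, called after "Request:" by a JSON object that holds its "name" and its "arguments". step_arm: Moves the arm, as the interface text tells. Scaled input: -1 to 1 covers 0.04 m each way for a shift and 0.08 rad each way for a turn. Its arguments: {"type":"object","properties":{"steps":{"type":"array"},"squeeze":{"type":"number"}},"required":["steps"]}

```bash
ls; mkdir -p pics; python3 - <<'E'
from rig import env,cams
import cv2,numpy as np
print(env.observe())
ims=[]
for n in ("scene","side"):
    im,d=cams.get_image(n); cv2.imwrite(f"pics/{n}0.png",im[:,:,::-1]); np.savez(f"{n}0.npz",im=im,d=d)
    i=cams.camera_info(n); print(n,i)
E
```

```text
pics
{'time_s': 0.0, 'q': array([-8.95695055e+01,  2.18416244e+01,  7.43841091e+01,  3.41725111e-03,
        8.38585125e+01, -1.23357787e+01]), 'qvel': array([ 0.11821082,  0.06946226,  0.02880396, -0.03076291, -0.00247026,
       -0.02190067]), 'joint_efforts': array([ 5.58522061e-04, -4.48461878e+01, -2.31275117e+01, -8.09794165e-05,
        4.73271066e-03, -1.34244615e-06]), 'position': array([ 0.12154718, -0.53609498,  0.22160964]), 'tool_rot': array([[ 2.20968212e-01, -9.75281009e-01,  4.82507277e-05],
       [-9.75279971e-01, -2.20967904e-01,  1.47077252e-03],
       [-1.42375464e-03, -3.72051942e-04, -9.99998917e-01]]), 'ft_force': array([-0.69779496, -0.0011922 , -0.03477446]), 'wrist_torque': array([0.02238716, 0.01408197, 0.03307635]), 'grip_width': 0.08541129873746581}
scene {'fx': 442.57095147791915, 'fy': 442.57095147791915, 'cx': 249.6548609324384, 'cy': 199.0766520214678, 'extrinsics': array([[ 0.37939968,  0.776525  , -0.50305547,  1.41865834],
       [ 0.92522323, -0.32090086,  0.20244657, -0.33010159],
       [-0.00422611, -0.54224677, -0.84020865,  1.35644115],
       [ 0.        ,  0.        ,  0.        ,  1.        ]])}
side {'fx': 354.38292389591913, 'fy': 354.38292389591913, 'cx': 258.3899031836201, 'cy': 194.48837178824647, 'extrinsics': array([[ 0.98890978, -0.0677604 ,  0.13215891,  0.49652802],
       [-0.14817685, -0.51038566,  0.84708329, -0.93292242],
       [ 0.01005331, -0.85727184, -0.5147659 ,  0.65634149],
       [ 0.        ,  0.        ,  0.        ,  1.        ]])}
```

View pics/scene0.png

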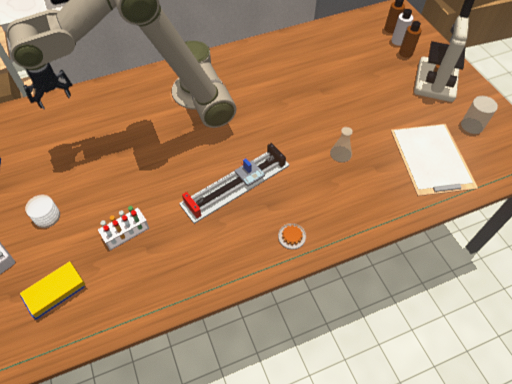

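View pics/side0.png

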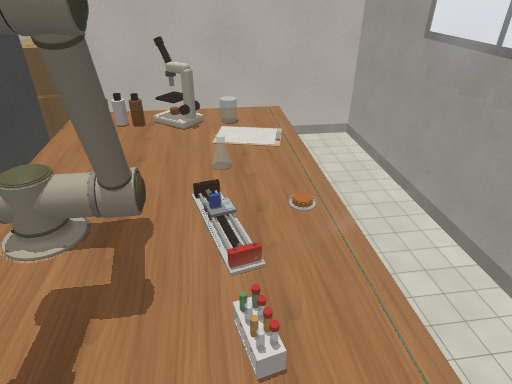

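The scene view shows the red block at about (192,203), the black block at (276,155), the blue tab at (248,165), the flask at (342,145), the dish at (292,236) and the rack at (122,228). The side view agrees: red (245,255), black (206,187), tab (214,200).

```bash
cat > h.py <<'E'
import numpy as np,cv2
from rig import env,cams
def cloud(n,im,d):
    i=cams.camera_info(n); v,u=np.mgrid[0:384,0:512]
    P=np.stack([(u-i['cx'])/i['fx']*d,(v-i['cy'])/i['fy']*d,d],-1)
    E=i['extrinsics']; return P@E[:3,:3].T+E[:3,3]
def masks(im):
    h=cv2.cvtColor(im,cv2.COLOR_RGB2HSV).astype(int); H,S,V=h[...,0],h[...,1],h[...,2]
    return dict(red=((H<8)|(H>172))&(S>170)&(V>70),blue=(H>105)&(H<130)&(S>120)&(V>50),dark=(V<70))
E
python3 - <<'E'
from h import *
for n in("scene","side"):
    z=np.load(n+"0.npz");im,d=z['im'],z['d'];P=cloud(n,im,d);M=masks(im)
    box=(P[...,0]>.3)&(P[...,0]<.75)&(P[...,1]>-.28)&(P[...,1]<.35)&(d>0)
    for c,lo,hi in(("red",.055,.07),("blue",.08,.095),("dark",.055,.07),("red",.0,.2),("blue",0,.2)):
        m=M[c]&box&(P[...,2]>lo)&(P[...,2]<hi)
        if m.sum()<3: print(n,c,m.sum());continue
        Q=P[m]; (ctr,sz,a)=cv2.minAreaRect((Q[:,:2]*1000).astype(np.float32))
        print(n,c,lo,m.sum(),Q.mean(0).round(4),np.round(ctr,1),np.round(sz,1),round(a,1),Q[:,2].max().round(4))
    m=box&(P[...,2]>.008)&(P[...,2]<.13)
    k,l,st,ce=cv2.connectedComponentsWithStats(m.astype(np.uint8))
    for j in range(1,k):
        if st[j,4]>100:
            Q=P[l==j]; r=cv2.minAreaRect((Q[:,:2]*1000).astype(np.float32)); print('comp',st[j],[np.round(x,1) for x in r],Q[:,2].max())
    cv2.imwrite(f"pics/c_{n}.png",cv2.resize(im[130:230,170:310] if n=="scene" else im[170:280,180:280],None,fx=5,fy=5,interpolation=cv2.INTER_CUBIC)[:,:,::-1])
E
```

```text
scene red 0.055 132 [ 0.5771 -0.2127  0.0616] [ 576.6 -212. ] [92.1 23.5] 14.3 0.0672
scene blue 0.08 30 [0.5101 0.0254 0.0855] [508.3  25.1] [34.1 14.9] 18.9 0.0908
scene dark 0.055 96 [0.4879 0.1519 0.0607] [485.  152.4] [93.1 22. ] 13.0 0.0664
scene red 0.0 188 [ 0.5814 -0.2124  0.0552] [ 555.3 -210.8] [133.2  36. ] 11.6 0.0672
scene blue 0 39 [0.5082 0.0261 0.0793] [499.5  30.3] [22.1 52.7] 67.9 0.0908
comp [ 179  143  110   80 2672] [array([527.8, -30.6]), array([109.2, 428.2]), np.float64(14.0)] 0.09087958084128811
side red 0.055 172 [ 0.5708 -0.2168  0.061 ] [ 572.9 -213.3] [88.4 24.9] 15.0 0.0642
side blue 0.08 28 [0.5053 0.0237 0.0858] [506.5  24.1] [34.2 13.6] 22.6 0.0887
side dark 0.055 92 [0.48   0.1473 0.0599] [481.5 150. ] [85.1 20.8] 13.7 0.0635
side red 0.0 187 [ 0.5692 -0.2176  0.0601] [ 572.8 -213.3] [88.7 24.9] 15.0 0.0642
side blue 0 52 [0.5049 0.021  0.0756] [506.2  23.5] [33.5 16.7] 10.8 0.0887
comp [ 192  179   74   95 3162] [array([528.8, -33.1]), array([100.5, 428. ]), np.float64(13.9)] 0.08873582128118729
```

View pics/c_scene.png

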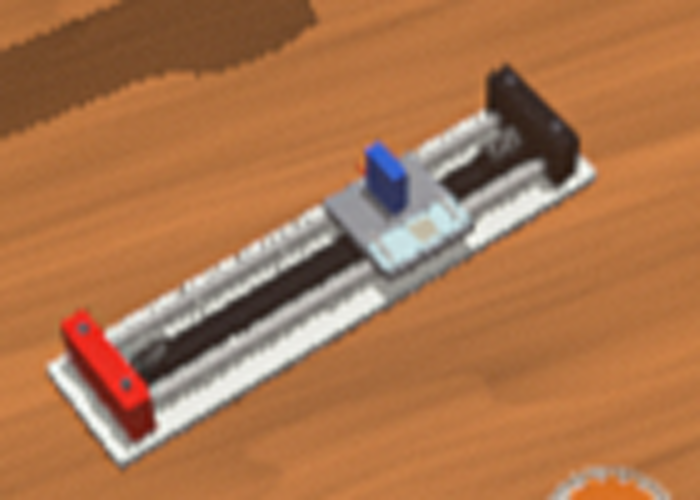

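Request:
{"name": "step_arm", "arguments": {"steps": [{"xyz": [0,0,0],"turn": [0,0,-0.29],"gripper": 1},{"xyz": [-0.592,-0.671,0],"turn": [0,0,0],"gripper": 1},{"xyz": [-0.592,-0.671,0],"turn": [0,0,0],"gripper": 1},{"xyz": [-0.592,-0.671,0],"turn": [0,0,0],"gripper": 1},{"xyz": [-0.592,-0.671,0],"turn": [0,0,0],"gripper": 1},{"xyz": [-0.592,-0.671,0],"turn": [0,0,0],"gripper": 1},{"xyz": [-0.592,-0.671,0],"turn": [0,0,0],"gripper": 1},{"xyz": [-0.592,-0.671,0],"turn": [0,0,0],"gripper": 1},{"xyz": [-0.592,-0.671,0],"turn": [0,0,0],"gripper": 1},{"xyz": [-0.592,-0.671,0],"turn": [0,0,0],"gripper": 1},{"xyz": [-0.592,-0.671,0],"turn": [0,0,0],"gripper": 1},{"xyz": [-0.592,-0.671,0],"turn": [0,0,0],"gripper": 1},{"xyz": [-0.592,-0.671,0],"turn": [0,0,0],"gripper": 1},{"xyz": [-0.592,-0.671,0],"turn": [0,0,0],"gripper": 1},{"xyz": [-0.592,-0.671,0],"turn": [0,0,0],"gripper": 1},{"xyz": [-0.592,-0.671,0],"turn": [0,0,0],"gripper": 1},{"xyz": [-0.592,-0.671,0],"turn": [0,0,0],"gripper": 1},{"xyz": [-0.592,-0.671,0],"turn": [0,0,0],"gripper": 1},{"xyz": [-0.592,-0.671,0],"turn": [0,0,0],"gripper": 1},{"xyz": [-0.592,-0.671,0],"turn": [0,0,0],"gripper": 1}]}}

```text
time_s: 1.77
position: [0.5072, 0.0261, 0.2221]
tool_rot: [[0.245, -0.97, -0.0], [-0.97, -0.245, -0.0], [-0.0, 0.0, -1.0]]
ft_force: [0.8, -0.7, 0.1]
grip_width: 0.0855
```

Request:
{"name": "step_arm", "arguments": {"steps": [{"xyz": [0,0,0],"turn": [0,0,0],"gripper": 1},{"xyz": [0,0,0],"turn": [0,0,0],"gripper": 1},{"xyz": [0,0,0],"turn": [0,0,0],"gripper": 1}]}}

```text
time_s: 2.02
position: [0.5062, 0.024, 0.222]
tool_rot: [[0.245, -0.97, -0.001], [-0.97, -0.245, -0.0], [-0.0, 0.001, -1.0]]
ft_force: [-0.3, 0.1, 0.1]
grip_width: 0.0852
```

```bash
python3 - <<'E'
from h import *
s=env.observe();print(s['time_s'],s['position'],s['tool_rot'].round(4),s['ft_force'])
im,d=cams.get_image("wrist");np.savez("w1.npz",im=im,d=d);cv2.imwrite("pics/w1.png",im[:,:,::-1])
P=cloud("wrist",im,d);M=masks(im)
for c,lo,hi in(("blue",.08,.095),("dark",.055,.07),("red",.055,.07)):
    m=M[c]&(P[...,2]>lo)&(P[...,2]<hi)&(d>0)
    if m.sum()>3:
        Q=P[m]; print(c,m.sum(),Q.mean(0).round(4),[np.round(x,1) for x in cv2.minAreaRect((Q[:,:2]*1000).astype(np.float32))])
z=np.load("scene0.npz");Pq=cloud("scene",z['im'],z['d']);print("flask base",Pq[160,341],Pq[132,347])
E
```

```text
2.0167 [0.50623326 0.02402726 0.22197862] [[ 2.445e-01 -9.696e-01 -8.000e-04]
 [-9.696e-01 -2.445e-01 -1.000e-04]
 [-1.000e-04  8.000e-04 -1.000e+00]] [-0.34528699  0.07579315  0.10000379]
blue 544 [0.5058 0.0269 0.0863] [array([505.1,  26.9]), array([34.3, 12.9]), np.float64(14.4)]
dark 1985 [0.4845 0.1513 0.0612] [array([523.3, -23.4]), array([ 88.3, 387.7]), np.float64(13.2)]
red 1438 [ 0.5641 -0.2075  0.0601] [array([ 570.9, -208.8]), array([89.7, 22.3]), np.float64(17.4)]
flask base [0.58494923 0.38265521 0.01590748] [0.55300119 0.40230301 0.13366246]
```

View pics/w1.png

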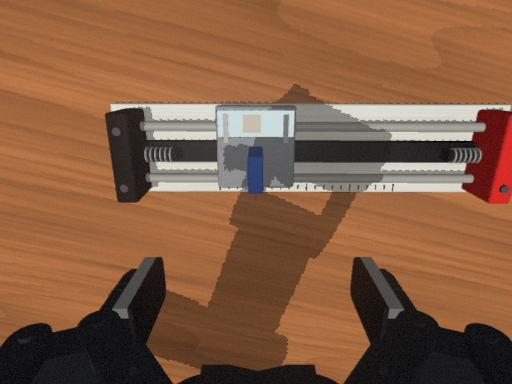

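Request:
{"name": "step_arm", "arguments": {"steps": [{"xyz": [-0.03,0,0.95],"turn": [0,0,0],"gripper": 1},{"xyz": [0,0,0.95],"turn": [0,0,0],"gripper": 1},{"xyz": [0,0,0.95],"turn": [0,0,0],"gripper": 1},{"xyz": [0,0,0.5],"turn": [0,0,0],"gripper": 1},{"xyz": [0,0,0.3],"turn": [0,0,0],"gripper": 1},{"xyz": [0,0,0.15],"turn": [0,0,0],"gripper": 1},{"xyz": [0,0,0],"turn": [0,0,0],"gripper": 1}]}}

```text
time_s: 2.65
position: [0.5057, 0.0245, 0.0696]
tool_rot: [[0.242, -0.97, -0.002], [-0.97, -0.242, 0.0], [-0.001, 0.002, -1.0]]
ft_force: [-0.7, -1.6, -0.3]
grip_width: 0.0851
```

Request:
{"name": "step_arm", "arguments": {"steps": [{"xyz": [0,0,0],"turn": [0,0,0],"gripper": -1},{"xyz": [0,0,0],"turn": [0,0,0],"gripper": -1},{"xyz": [0,0,0],"turn": [0,0,0],"gripper": -1},{"xyz": [0,0,0],"turn": [0,0,0],"gripper": -1},{"xyz": [0,0,0],"turn": [0,0,0],"gripper": -1},{"xyz": [0,0,0],"turn": [0,0,0],"gripper": -1},{"xyz": [0,0,0],"turn": [0,0,0],"gripper": -1},{"xyz": [0,0,0],"turn": [0,0,0],"gripper": -1},{"xyz": [0,0,0],"turn": [0,0,0],"gripper": -1},{"xyz": [0,0,0],"turn": [0,0,0],"gripper": -1}], "squeeze": 30}}

```text
time_s: 3.48
position: [0.5064, 0.0254, 0.0707]
tool_rot: [[0.244, -0.97, 0.001], [-0.97, -0.244, -0.0], [0.0, -0.001, -1.0]]
ft_force: [-1.2, -0.3, 5.5]
grip_width: 0.0128
```

Request:
{"name": "step_arm", "arguments": {"steps": [{"xyz": [0,0,0],"turn": [0,0,0],"gripper": -1},{"xyz": [0,0,0],"turn": [0,0,0],"gripper": -1},{"xyz": [0,0,0],"turn": [0,0,0],"gripper": -1}]}}

```text
time_s: 3.73
position: [0.5064, 0.0254, 0.0706]
tool_rot: [[0.244, -0.97, 0.001], [-0.97, -0.244, -0.0], [0.0, -0.001, -1.0]]
ft_force: [-1.2, 0.7, 6.9]
grip_width: 0.013
```

Request:
{"name": "step_arm", "arguments": {"steps": [{"xyz": [0.05,0,0],"turn": [0,0,0],"gripper": -1},{"xyz": [0.05,0,0],"turn": [0,0,0],"gripper": -1}]}}

```text
time_s: 3.9
position: [0.5073, 0.0216, 0.0707]
tool_rot: [[0.244, -0.97, 0.0], [-0.97, -0.244, 0.0], [-0.0, -0.001, -1.0]]
ft_force: [-1.1, 0.7, 6.2]
grip_width: 0.0133
```

Request:
{"name": "step_arm", "arguments": {"steps": [{"xyz": [0.05,0,0],"turn": [0,0,0],"gripper": -1},{"xyz": [0.05,0,0],"turn": [0,0,0],"gripper": -1}]}}

```text
time_s: 4.07
position: [0.5083, 0.0177, 0.0707]
tool_rot: [[0.244, -0.97, 0.0], [-0.97, -0.244, 0.0], [-0.0, -0.001, -1.0]]
ft_force: [-1.5, 1.6, 4.9]
grip_width: 0.0127
```

Request:
{"name": "step_arm", "arguments": {"steps": [{"xyz": [0.05,0,0],"turn": [0,0,0],"gripper": -1},{"xyz": [0.05,0,0],"turn": [0,0,0],"gripper": -1}]}}

```text
time_s: 4.23
position: [0.5093, 0.0138, 0.0706]
tool_rot: [[0.244, -0.97, 0.0], [-0.97, -0.244, 0.0], [-0.0, -0.0, -1.0]]
ft_force: [-1.4, 1.9, 5.9]
grip_width: 0.0126
```

Request:
{"name": "step_arm", "arguments": {"steps": [{"xyz": [0.05,0,0],"turn": [0,0,0],"gripper": -1},{"xyz": [0.05,0,0],"turn": [0,0,0],"gripper": -1}]}}

```text
time_s: 4.4
position: [0.5102, 0.0099, 0.0706]
tool_rot: [[0.244, -0.97, 0.0], [-0.97, -0.244, 0.0], [-0.0, -0.0, -1.0]]
ft_force: [-2.1, 1.6, 6.2]
grip_width: 0.0125
```

Request:
{"name": "step_arm", "arguments": {"steps": [{"xyz": [0.05,0,0],"turn": [0,0,0],"gripper": -1},{"xyz": [0.05,0,0],"turn": [0,0,0],"gripper": -1}]}}

```text
time_s: 4.57
position: [0.5112, 0.006, 0.0707]
tool_rot: [[0.244, -0.97, 0.0], [-0.97, -0.244, 0.0], [-0.0, -0.0, -1.0]]
ft_force: [-2.4, 0.4, 5.8]
grip_width: 0.013
```

Request:
{"name": "step_arm", "arguments": {"steps": [{"xyz": [0.05,0,0],"turn": [0,0,0],"gripper": -1},{"xyz": [0.05,0,0],"turn": [0,0,0],"gripper": -1}]}}

```text
time_s: 4.73
position: [0.5121, 0.0024, 0.0707]
tool_rot: [[0.243, -0.97, 0.0], [-0.97, -0.243, 0.001], [-0.001, -0.0, -1.0]]
ft_force: [-2.5, 4.9, 6.9]
grip_width: 0.0128
```

Request:
{"name": "step_arm", "arguments": {"steps": [{"xyz": [0.05,0,0],"turn": [0,0,0],"gripper": -1},{"xyz": [0.05,0,0],"turn": [0,0,0],"gripper": -1}]}}

```text
time_s: 4.9
position: [0.5129, -0.0008, 0.0706]
tool_rot: [[0.243, -0.97, -0.0], [-0.97, -0.243, 0.002], [-0.002, -0.0, -1.0]]
ft_force: [-2.7, 8.6, 7.9]
grip_width: 0.0129
```

Request:
{"name": "step_arm", "arguments": {"steps": [{"xyz": [0.05,0,0],"turn": [0,0,0],"gripper": -1},{"xyz": [0.05,0,0],"turn": [0,0,0],"gripper": -1}]}}

```text
time_s: 5.07
position: [0.5136, -0.004, 0.0707]
tool_rot: [[0.243, -0.97, -0.001], [-0.97, -0.243, 0.003], [-0.003, -0.0, -1.0]]
ft_force: [-2.6, 10.7, 9.3]
grip_width: 0.0129
```

Request:
{"name": "step_arm", "arguments": {"steps": [{"xyz": [0.05,0,0],"turn": [0,0,0],"gripper": -1},{"xyz": [0.05,0,0],"turn": [0,0,0],"gripper": -1}]}}

```text
time_s: 5.23
position: [0.5146, -0.0078, 0.0707]
tool_rot: [[0.244, -0.97, -0.0], [-0.97, -0.244, 0.003], [-0.003, -0.0, -1.0]]
ft_force: [-3.1, 11.1, 7.7]
grip_width: 0.0127
```

Request:
{"name": "step_arm", "arguments": {"steps": [{"xyz": [0.05,0,0],"turn": [0,0,0],"gripper": -1},{"xyz": [0.05,0,0],"turn": [0,0,0],"gripper": -1}]}}

```text
time_s: 5.4
position: [0.5156, -0.0117, 0.0707]
tool_rot: [[0.244, -0.97, -0.001], [-0.97, -0.244, 0.003], [-0.003, -0.0, -1.0]]
ft_force: [-2.8, 10.7, 8.8]
grip_width: 0.0128
```

Request:
{"name": "step_arm", "arguments": {"steps": [{"xyz": [0.05,0,0],"turn": [0,0,0],"gripper": -1},{"xyz": [0.05,0,0],"turn": [0,0,0],"gripper": -1}]}}

```text
time_s: 5.57
position: [0.5165, -0.0156, 0.0707]
tool_rot: [[0.244, -0.97, -0.001], [-0.97, -0.244, 0.003], [-0.003, -0.0, -1.0]]
ft_force: [-2.1, 11.0, 8.4]
grip_width: 0.0129
```

Request:
{"name": "step_arm", "arguments": {"steps": [{"xyz": [0.05,0,0],"turn": [0,0,0],"gripper": -1},{"xyz": [0.05,0,0],"turn": [0,0,0],"gripper": -1}]}}

```text
time_s: 5.73
position: [0.5175, -0.0195, 0.0707]
tool_rot: [[0.243, -0.97, -0.001], [-0.97, -0.243, 0.003], [-0.003, -0.0, -1.0]]
ft_force: [-3.0, 9.8, 9.1]
grip_width: 0.0133
```

Request:
{"name": "step_arm", "arguments": {"steps": [{"xyz": [0.05,0,0],"turn": [0,0,0],"gripper": -1},{"xyz": [0.05,0,0],"turn": [0,0,0],"gripper": -1}]}}

```text
time_s: 5.9
position: [0.5186, -0.0239, 0.0707]
tool_rot: [[0.244, -0.97, -0.0], [-0.97, -0.244, 0.002], [-0.002, -0.0, -1.0]]
ft_force: [-1.1, 6.2, 6.6]
grip_width: 0.0128
```

Request:
{"name": "step_arm", "arguments": {"steps": [{"xyz": [0.05,0,0],"turn": [0,0,0],"gripper": -1},{"xyz": [0.05,0,0],"turn": [0,0,0],"gripper": -1}]}}

```text
time_s: 6.07
position: [0.5198, -0.0284, 0.0707]
tool_rot: [[0.244, -0.97, -0.0], [-0.97, -0.244, 0.001], [-0.001, -0.0, -1.0]]
ft_force: [-1.5, 2.6, 7.1]
grip_width: 0.0127
```

Request:
{"name": "step_arm", "arguments": {"steps": [{"xyz": [0.05,0,0],"turn": [0,0,0],"gripper": -1},{"xyz": [0.05,0,0],"turn": [0,0,0],"gripper": -1}]}}

```text
time_s: 6.23
position: [0.5209, -0.0327, 0.0707]
tool_rot: [[0.244, -0.97, 0.0], [-0.97, -0.244, 0.0], [-0.0, -0.0, -1.0]]
ft_force: [-1.9, 1.7, 6.8]
grip_width: 0.0123
```

Request:
{"name": "step_arm", "arguments": {"steps": [{"xyz": [0.05,0,0],"turn": [0,0,0],"gripper": -1},{"xyz": [0.05,0,0],"turn": [0,0,0],"gripper": -1}]}}

```text
time_s: 6.4
position: [0.5218, -0.0367, 0.0706]
tool_rot: [[0.244, -0.97, 0.0], [-0.97, -0.244, 0.0], [-0.0, -0.0, -1.0]]
ft_force: [-1.8, 0.2, 6.9]
grip_width: 0.0129
```

Request:
{"name": "step_arm", "arguments": {"steps": [{"xyz": [0.05,0,0],"turn": [0,0,0],"gripper": -1},{"xyz": [0.05,0,0],"turn": [0,0,0],"gripper": -1}]}}

```text
time_s: 6.57
position: [0.5228, -0.0406, 0.0706]
tool_rot: [[0.244, -0.97, 0.0], [-0.97, -0.244, 0.0], [-0.0, -0.0, -1.0]]
ft_force: [-3.3, 1.8, 5.7]
grip_width: 0.0127
```

Request:
{"name": "step_arm", "arguments": {"steps": [{"xyz": [0.05,0,0],"turn": [0,0,0],"gripper": -1},{"xyz": [0.05,0,0],"turn": [0,0,0],"gripper": -1}]}}

```text
time_s: 6.73
position: [0.5238, -0.0444, 0.0707]
tool_rot: [[0.244, -0.97, 0.0], [-0.97, -0.244, 0.0], [-0.0, -0.0, -1.0]]
ft_force: [-2.0, 1.4, 6.6]
grip_width: 0.0126
```

Request:
{"name": "step_arm", "arguments": {"steps": [{"xyz": [0.05,0,0],"turn": [0,0,0],"gripper": -1},{"xyz": [0.05,0,0],"turn": [0,0,0],"gripper": -1}]}}

```text
time_s: 6.9
position: [0.5247, -0.0483, 0.0706]
tool_rot: [[0.244, -0.97, 0.0], [-0.97, -0.244, 0.0], [-0.0, -0.0, -1.0]]
ft_force: [-2.2, 1.6, 6.7]
grip_width: 0.0126
```

Request:
{"name": "step_arm", "arguments": {"steps": [{"xyz": [0.05,0,0],"turn": [0,0,0],"gripper": -1},{"xyz": [0.05,0,0],"turn": [0,0,0],"gripper": -1}]}}

```text
time_s: 7.07
position: [0.5257, -0.0522, 0.0706]
tool_rot: [[0.244, -0.97, 0.0], [-0.97, -0.244, 0.0], [-0.0, -0.0, -1.0]]
ft_force: [-1.9, 1.5, 5.5]
grip_width: 0.0127
```

Request:
{"name": "step_arm", "arguments": {"steps": [{"xyz": [0.1,0,0],"turn": [0,0,0],"gripper": -1},{"xyz": [0.1,0,0],"turn": [0,0,0],"gripper": -1},{"xyz": [0.1,0,0],"turn": [0,0,0],"gripper": -1},{"xyz": [0.1,0,0],"turn": [0,0,0],"gripper": -1},{"xyz": [0.1,0,0],"turn": [0,0,0],"gripper": -1},{"xyz": [0.1,0,0],"turn": [0,0,0],"gripper": -1},{"xyz": [0.1,0,0],"turn": [0,0,0],"gripper": -1},{"xyz": [0.1,0,0],"turn": [0,0,0],"gripper": -1},{"xyz": [0.1,0,0],"turn": [0,0,0],"gripper": -1},{"xyz": [0.1,0,0],"turn": [0,0,0],"gripper": -1},{"xyz": [0.1,0,0],"turn": [0,0,0],"gripper": -1},{"xyz": [0.1,0,0],"turn": [0,0,0],"gripper": -1},{"xyz": [0.1,0,0],"turn": [0,0,0],"gripper": -1},{"xyz": [0.1,0,0],"turn": [0,0,0],"gripper": -1},{"xyz": [0.1,0,0],"turn": [0,0,0],"gripper": -1},{"xyz": [0.1,0,0],"turn": [0,0,0],"gripper": -1},{"xyz": [0.1,0,0],"turn": [0,0,0],"gripper": -1},{"xyz": [0,0,0],"turn": [0,0,0],"gripper": -1}]}}

```text
time_s: 8.57
position: [0.5423, -0.1189, 0.0707]
tool_rot: [[0.243, -0.97, -0.0], [-0.97, -0.243, -0.001], [0.001, 0.0, -1.0]]
ft_force: [-2.0, -3.1, 5.1]
grip_width: 0.0127
```

Request:
{"name": "step_arm", "arguments": {"steps": [{"xyz": [0.025,0,0],"turn": [0,0,0],"gripper": -1},{"xyz": [0.025,0,0],"turn": [0,0,0],"gripper": -1}]}}

```text
time_s: 8.73
position: [0.5426, -0.1202, 0.0706]
tool_rot: [[0.244, -0.97, -0.0], [-0.97, -0.244, -0.0], [-0.0, 0.0, -1.0]]
ft_force: [-3.6, 1.3, 5.7]
grip_width: 0.013
```

Request:
{"name": "step_arm", "arguments": {"steps": [{"xyz": [0.025,0,0],"turn": [0,0,0],"gripper": -1},{"xyz": [0.025,0,0],"turn": [0,0,0],"gripper": -1}]}}

```text
time_s: 8.9
position: [0.5431, -0.122, 0.0707]
tool_rot: [[0.244, -0.97, -0.0], [-0.97, -0.244, 0.0], [-0.0, 0.0, -1.0]]
ft_force: [-2.3, 1.1, 6.1]
grip_width: 0.0128
```

Request:
{"name": "step_arm", "arguments": {"steps": [{"xyz": [0.025,0,0],"turn": [0,0,0],"gripper": -1},{"xyz": [0.025,0,0],"turn": [0,0,0],"gripper": -1}]}}

```text
time_s: 9.07
position: [0.5436, -0.124, 0.0707]
tool_rot: [[0.244, -0.97, -0.0], [-0.97, -0.244, 0.0], [-0.0, 0.0, -1.0]]
ft_force: [-4.0, 1.2, 6.1]
grip_width: 0.0128
```

Request:
{"name": "step_arm", "arguments": {"steps": [{"xyz": [0.025,0,0],"turn": [0,0,0],"gripper": -1},{"xyz": [0.025,0,0],"turn": [0,0,0],"gripper": -1}]}}

```text
time_s: 9.23
position: [0.544, -0.1259, 0.0707]
tool_rot: [[0.244, -0.97, -0.0], [-0.97, -0.244, 0.0], [-0.0, 0.0, -1.0]]
ft_force: [-2.7, 0.8, 6.0]
grip_width: 0.0125
```

Request:
{"name": "step_arm", "arguments": {"steps": [{"xyz": [0.025,0,0],"turn": [0,0,0],"gripper": -1},{"xyz": [0.025,0,0],"turn": [0,0,0],"gripper": -1}]}}

```text
time_s: 9.4
position: [0.5445, -0.1278, 0.0706]
tool_rot: [[0.244, -0.97, -0.0], [-0.97, -0.244, 0.0], [-0.0, 0.0, -1.0]]
ft_force: [-4.5, 2.1, 7.4]
grip_width: 0.0128
```

Request:
{"name": "step_arm", "arguments": {"steps": [{"xyz": [0.025,0,0],"turn": [0,0,0],"gripper": -1},{"xyz": [0.025,0,0],"turn": [0,0,0],"gripper": -1}]}}

```text
time_s: 9.57
position: [0.5448, -0.1292, 0.0707]
tool_rot: [[0.244, -0.97, -0.001], [-0.97, -0.244, 0.001], [-0.001, 0.0, -1.0]]
ft_force: [-3.4, 4.9, 8.1]
grip_width: 0.013
```

Request:
{"name": "step_arm", "arguments": {"steps": [{"xyz": [0.025,0,0],"turn": [0,0,0],"gripper": -1},{"xyz": [0.025,0,0],"turn": [0,0,0],"gripper": -1}]}}

```text
time_s: 9.73
position: [0.5451, -0.1304, 0.0706]
tool_rot: [[0.244, -0.97, -0.001], [-0.97, -0.244, 0.003], [-0.003, 0.001, -1.0]]
ft_force: [-4.3, 8.5, 9.5]
grip_width: 0.0131
```

Request:
{"name": "step_arm", "arguments": {"steps": [{"xyz": [0.025,0,0],"turn": [0,0,0],"gripper": -1},{"xyz": [0.025,0,0],"turn": [0,0,0],"gripper": -1}]}}

```text
time_s: 9.9
position: [0.5454, -0.1317, 0.0706]
tool_rot: [[0.244, -0.97, -0.002], [-0.97, -0.244, 0.004], [-0.004, 0.001, -1.0]]
ft_force: [-3.6, 11.1, 11.2]
grip_width: 0.0131
```

Request:
{"name": "step_arm", "arguments": {"steps": [{"xyz": [0,0,0],"turn": [0,0,0],"gripper": -1},{"xyz": [0,0,0],"turn": [0,0,0],"gripper": -1},{"xyz": [0,0,0],"turn": [0,0,0],"gripper": -1},{"xyz": [0,0,0],"turn": [0,0,0],"gripper": -1},{"xyz": [0,0,0],"turn": [0,0,0],"gripper": -1},{"xyz": [0,0,0],"turn": [0,0,0],"gripper": -1}]}}

```text
time_s: 10.4
position: [0.5455, -0.1318, 0.0707]
tool_rot: [[0.244, -0.97, -0.002], [-0.97, -0.244, 0.003], [-0.004, 0.001, -1.0]]
ft_force: [-3.5, 10.1, 9.1]
grip_width: 0.0127
```

Request:
{"name": "step_arm", "arguments": {"steps": [{"xyz": [-0.05,0,0],"turn": [0,0,0],"gripper": -1},{"xyz": [-0.1,0,0],"turn": [0,0,0],"gripper": -1},{"xyz": [-0.1,0,0],"turn": [0,0,0],"gripper": -1},{"xyz": [-0.1,0,0],"turn": [0,0,0],"gripper": -1},{"xyz": [-0.1,0,0],"turn": [0,0,0],"gripper": -1},{"xyz": [-0.1,0,0],"turn": [0,0,0],"gripper": -1},{"xyz": [-0.1,0,0],"turn": [0,0,0],"gripper": -1},{"xyz": [-0.1,0,0],"turn": [0,0,0],"gripper": -1},{"xyz": [-0.1,0,0],"turn": [0,0,0],"gripper": -1},{"xyz": [-0.1,0,0],"turn": [0,0,0],"gripper": -1},{"xyz": [-0.1,0,0],"turn": [0,0,0],"gripper": -1},{"xyz": [-0.1,0,0],"turn": [0,0,0],"gripper": -1},{"xyz": [-0.1,0,0],"turn": [0,0,0],"gripper": -1},{"xyz": [-0.1,0,0],"turn": [0,0,0],"gripper": -1},{"xyz": [-0.1,0,0],"turn": [0,0,0],"gripper": -1},{"xyz": [-0.1,0,0],"turn": [0,0,0],"gripper": -1},{"xyz": [-0.1,0,0],"turn": [0,0,0],"gripper": -1},{"xyz": [-0.1,0,0],"turn": [0,0,0],"gripper": -1},{"xyz": [-0.1,0,0],"turn": [0,0,0],"gripper": -1},{"xyz": [-0.1,0,0],"turn": [0,0,0],"gripper": -1}]}}

```text
time_s: 12.07
position: [0.5272, -0.0584, 0.0707]
tool_rot: [[0.244, -0.97, 0.0], [-0.97, -0.244, -0.001], [0.001, -0.0, -1.0]]
ft_force: [-1.9, -2.5, 5.8]
grip_width: 0.0129
```

Request:
{"name": "step_arm", "arguments": {"steps": [{"xyz": [-0.05,0,0],"turn": [0,0,0],"gripper": -1},{"xyz": [-0.05,0,0],"turn": [0,0,0],"gripper": -1}]}}

```text
time_s: 12.23
position: [0.5263, -0.0545, 0.0707]
tool_rot: [[0.244, -0.97, 0.0], [-0.97, -0.244, -0.001], [0.001, -0.0, -1.0]]
ft_force: [-1.7, -2.8, 5.6]
grip_width: 0.0127
```

Request:
{"name": "step_arm", "arguments": {"steps": [{"xyz": [-0.05,0,0],"turn": [0,0,0],"gripper": -1},{"xyz": [-0.05,0,0],"turn": [0,0,0],"gripper": -1}]}}

```text
time_s: 12.4
position: [0.5253, -0.0507, 0.0707]
tool_rot: [[0.244, -0.97, 0.0], [-0.97, -0.244, -0.001], [0.001, -0.0, -1.0]]
ft_force: [-1.8, -2.5, 4.8]
grip_width: 0.013
```

Request:
{"name": "step_arm", "arguments": {"steps": [{"xyz": [-0.05,0,0],"turn": [0,0,0],"gripper": -1},{"xyz": [-0.05,0,0],"turn": [0,0,0],"gripper": -1}]}}

```text
time_s: 12.57
position: [0.5244, -0.0468, 0.0707]
tool_rot: [[0.244, -0.97, 0.0], [-0.97, -0.244, -0.001], [0.001, -0.0, -1.0]]
ft_force: [-2.5, -1.4, 6.0]
grip_width: 0.0127
```

Request:
{"name": "step_arm", "arguments": {"steps": [{"xyz": [-0.05,0,0],"turn": [0,0,0],"gripper": -1}]}}

```text
time_s: 12.65
position: [0.5239, -0.0449, 0.0707]
tool_rot: [[0.244, -0.97, 0.0], [-0.97, -0.244, -0.001], [0.001, -0.0, -1.0]]
ft_force: [-2.0, -2.0, 4.5]
grip_width: 0.0131
```

Request:
{"name": "step_arm", "arguments": {"steps": [{"xyz": [-0.05,0,0],"turn": [0,0,0],"gripper": -1}]}}

```text
time_s: 12.73
position: [0.5234, -0.0429, 0.0707]
tool_rot: [[0.244, -0.97, 0.001], [-0.97, -0.244, -0.001], [0.001, -0.0, -1.0]]
ft_force: [-1.6, -2.5, 5.1]
grip_width: 0.0129
```

Request:
{"name": "step_arm", "arguments": {"steps": [{"xyz": [-0.05,0,0],"turn": [0,0,0],"gripper": -1}]}}

```text
time_s: 12.82
position: [0.5229, -0.041, 0.0707]
tool_rot: [[0.244, -0.97, 0.0], [-0.97, -0.244, -0.001], [0.001, -0.0, -1.0]]
ft_force: [-2.0, -2.3, 5.9]
grip_width: 0.0132
```

Request:
{"name": "step_arm", "arguments": {"steps": [{"xyz": [-0.05,0,0],"turn": [0,0,0],"gripper": -1}]}}

```text
time_s: 12.9
position: [0.5224, -0.039, 0.0707]
tool_rot: [[0.244, -0.97, 0.0], [-0.97, -0.244, -0.001], [0.001, -0.0, -1.0]]
ft_force: [-2.1, -2.0, 5.8]
grip_width: 0.0128
```

Request:
{"name": "step_arm", "arguments": {"steps": [{"xyz": [-0.05,0,0],"turn": [0,0,0],"gripper": -1}]}}

```text
time_s: 12.98
position: [0.522, -0.0371, 0.0707]
tool_rot: [[0.244, -0.97, 0.0], [-0.97, -0.244, -0.001], [0.001, -0.0, -1.0]]
ft_force: [-2.7, -2.1, 4.6]
grip_width: 0.0127
```

Request:
{"name": "step_arm", "arguments": {"steps": [{"xyz": [-0.05,0,0],"turn": [0,0,0],"gripper": -1}]}}

```text
time_s: 13.07
position: [0.5215, -0.0352, 0.0707]
tool_rot: [[0.244, -0.97, 0.001], [-0.97, -0.244, -0.001], [0.001, -0.0, -1.0]]
ft_force: [-0.8, -1.9, 5.5]
grip_width: 0.0128
```

Request:
{"name": "step_arm", "arguments": {"steps": [{"xyz": [-0.05,0,0],"turn": [0,0,0],"gripper": -1}]}}

```text
time_s: 13.15
position: [0.521, -0.0332, 0.0707]
tool_rot: [[0.244, -0.97, 0.0], [-0.97, -0.244, -0.001], [0.001, -0.0, -1.0]]
ft_force: [-2.1, -2.1, 5.0]
grip_width: 0.0129
```

Request:
{"name": "step_arm", "arguments": {"steps": [{"xyz": [-0.05,0,0],"turn": [0,0,0],"gripper": -1}]}}

```text
time_s: 13.23
position: [0.5205, -0.0313, 0.0707]
tool_rot: [[0.244, -0.97, 0.001], [-0.97, -0.244, -0.001], [0.001, -0.0, -1.0]]
ft_force: [-1.5, -3.2, 5.3]
grip_width: 0.0125
```

Request:
{"name": "step_arm", "arguments": {"steps": [{"xyz": [-0.05,0,0],"turn": [0,0,0],"gripper": -1}]}}

```text
time_s: 13.32
position: [0.5201, -0.0294, 0.0707]
tool_rot: [[0.244, -0.97, 0.001], [-0.97, -0.244, -0.001], [0.001, -0.0, -1.0]]
ft_force: [-1.4, -3.9, 5.1]
grip_width: 0.0132
```

Request:
{"name": "step_arm", "arguments": {"steps": [{"xyz": [-0.05,0,0],"turn": [0,0,0],"gripper": -1}]}}

```text
time_s: 13.4
position: [0.5197, -0.0277, 0.0707]
tool_rot: [[0.244, -0.97, 0.001], [-0.97, -0.244, -0.002], [0.002, -0.0, -1.0]]
ft_force: [-2.2, -5.7, 5.3]
grip_width: 0.0129
```

Request:
{"name": "step_arm", "arguments": {"steps": [{"xyz": [-0.05,0,0],"turn": [0,0,0],"gripper": -1}]}}

```text
time_s: 13.48
position: [0.5192, -0.0261, 0.0707]
tool_rot: [[0.244, -0.97, 0.001], [-0.97, -0.244, -0.002], [0.002, -0.0, -1.0]]
ft_force: [-0.8, -6.9, 5.0]
grip_width: 0.0129
```

Request:
{"name": "step_arm", "arguments": {"steps": [{"xyz": [-0.05,0,0],"turn": [0,0,0],"gripper": -1}]}}

```text
time_s: 13.57
position: [0.5188, -0.0244, 0.0707]
tool_rot: [[0.244, -0.97, 0.001], [-0.97, -0.244, -0.003], [0.003, -0.0, -1.0]]
ft_force: [-2.0, -8.9, 3.7]
grip_width: 0.0126
```

Request:
{"name": "step_arm", "arguments": {"steps": [{"xyz": [-0.05,0,0],"turn": [0,0,0],"gripper": -1}]}}

```text
time_s: 13.65
position: [0.5185, -0.0228, 0.0707]
tool_rot: [[0.244, -0.97, 0.001], [-0.97, -0.244, -0.003], [0.004, -0.0, -1.0]]
ft_force: [-1.4, -11.3, 4.2]
grip_width: 0.0128
```

Request:
{"name": "step_arm", "arguments": {"steps": [{"xyz": [-0.05,0,0],"turn": [0,0,0],"gripper": -1}]}}

```text
time_s: 13.73
position: [0.5181, -0.0212, 0.0707]
tool_rot: [[0.244, -0.97, 0.001], [-0.97, -0.244, -0.004], [0.004, -0.0, -1.0]]
ft_force: [-0.9, -12.7, 3.8]
grip_width: 0.0129
```

Request:
{"name": "step_arm", "arguments": {"steps": [{"xyz": [-0.05,0,0],"turn": [0,0,0],"gripper": -1}]}}

```text
time_s: 13.82
position: [0.5176, -0.0192, 0.0707]
tool_rot: [[0.244, -0.97, 0.001], [-0.97, -0.244, -0.004], [0.004, -0.0, -1.0]]
ft_force: [-0.8, -12.4, 3.7]
grip_width: 0.0125
```

Request:
{"name": "step_arm", "arguments": {"steps": [{"xyz": [-0.05,0,0],"turn": [0,0,0],"gripper": -1}]}}

```text
time_s: 13.9
position: [0.5171, -0.0173, 0.0707]
tool_rot: [[0.244, -0.97, 0.002], [-0.97, -0.244, -0.004], [0.004, -0.001, -1.0]]
ft_force: [-0.5, -11.9, 4.0]
grip_width: 0.0129
```

Request:
{"name": "step_arm", "arguments": {"steps": [{"xyz": [-0.05,0,0],"turn": [0,0,0],"gripper": -1}]}}

```text
time_s: 13.98
position: [0.5166, -0.0154, 0.0707]
tool_rot: [[0.244, -0.97, 0.001], [-0.97, -0.244, -0.004], [0.004, -0.0, -1.0]]
ft_force: [-1.6, -11.6, 3.1]
grip_width: 0.0132
```

Request:
{"name": "step_arm", "arguments": {"steps": [{"xyz": [-0.05,0,0],"turn": [0,0,0],"gripper": -1}]}}

```text
time_s: 14.07
position: [0.5161, -0.0134, 0.0707]
tool_rot: [[0.244, -0.97, 0.001], [-0.97, -0.244, -0.004], [0.004, -0.0, -1.0]]
ft_force: [-1.5, -11.6, 4.3]
grip_width: 0.0127
```

Request:
{"name": "step_arm", "arguments": {"steps": [{"xyz": [-0.05,0,0],"turn": [0,0,0],"gripper": -1}]}}

```text
time_s: 14.15
position: [0.5156, -0.0115, 0.0707]
tool_rot: [[0.244, -0.97, 0.001], [-0.97, -0.244, -0.004], [0.004, -0.001, -1.0]]
ft_force: [-2.1, -11.2, 4.2]
grip_width: 0.0129
```

Request:
{"name": "step_arm", "arguments": {"steps": [{"xyz": [-0.05,0,0],"turn": [0,0,0],"gripper": -1}]}}

```text
time_s: 14.23
position: [0.5151, -0.0095, 0.0707]
tool_rot: [[0.244, -0.97, 0.001], [-0.97, -0.244, -0.004], [0.004, -0.0, -1.0]]
ft_force: [-1.9, -10.5, 3.8]
grip_width: 0.0127
```

Request:
{"name": "step_arm", "arguments": {"steps": [{"xyz": [-0.05,0,0],"turn": [0,0,0],"gripper": -1}]}}

```text
time_s: 14.32
position: [0.5147, -0.0076, 0.0707]
tool_rot: [[0.244, -0.97, 0.001], [-0.97, -0.244, -0.004], [0.004, -0.001, -1.0]]
ft_force: [-1.7, -11.8, 3.8]
grip_width: 0.0129
```

Request:
{"name": "step_arm", "arguments": {"steps": [{"xyz": [-0.05,0,0],"turn": [0,0,0],"gripper": -1}]}}

```text
time_s: 14.4
position: [0.5141, -0.0055, 0.0707]
tool_rot: [[0.244, -0.97, 0.001], [-0.97, -0.244, -0.004], [0.004, -0.0, -1.0]]
ft_force: [-1.8, -10.7, 4.3]
grip_width: 0.0129
```

Request:
{"name": "step_arm", "arguments": {"steps": [{"xyz": [-0.05,0,0],"turn": [0,0,0],"gripper": -1}]}}

```text
time_s: 14.48
position: [0.5136, -0.0034, 0.0707]
tool_rot: [[0.244, -0.97, 0.001], [-0.97, -0.244, -0.003], [0.003, -0.0, -1.0]]
ft_force: [-1.7, -7.9, 5.4]
grip_width: 0.0127
```

Request:
{"name": "step_arm", "arguments": {"steps": [{"xyz": [-0.05,0,0],"turn": [0,0,0],"gripper": -1}]}}

```text
time_s: 14.57
position: [0.513, -0.0011, 0.0707]
tool_rot: [[0.243, -0.97, 0.001], [-0.97, -0.243, -0.002], [0.003, -0.001, -1.0]]
ft_force: [-1.1, -5.8, 5.2]
grip_width: 0.0127
```

Request:
{"name": "step_arm", "arguments": {"steps": [{"xyz": [-0.05,0,0],"turn": [0,0,0],"gripper": -1}]}}

```text
time_s: 14.65
position: [0.5125, 0.0012, 0.0707]
tool_rot: [[0.243, -0.97, 0.001], [-0.97, -0.243, -0.002], [0.002, -0.001, -1.0]]
ft_force: [-1.9, -4.8, 5.7]
grip_width: 0.0128
```

Request:
{"name": "step_arm", "arguments": {"steps": [{"xyz": [-0.1,0,0],"turn": [0,0,0],"gripper": -1},{"xyz": [-0.1,0,0],"turn": [0,0,0],"gripper": -1},{"xyz": [-0.1,0,0],"turn": [0,0,0],"gripper": -1},{"xyz": [-0.1,0,0],"turn": [0,0,0],"gripper": -1},{"xyz": [-0.1,0,0],"turn": [0,0,0],"gripper": -1},{"xyz": [-0.1,0,0],"turn": [0,0,0],"gripper": -1},{"xyz": [-0.1,0,0],"turn": [0,0,0],"gripper": -1},{"xyz": [-0.1,0,0],"turn": [0,0,0],"gripper": -1},{"xyz": [-0.1,0,0],"turn": [0,0,0],"gripper": -1},{"xyz": [-0.1,0,0],"turn": [0,0,0],"gripper": -1},{"xyz": [-0.1,0,0],"turn": [0,0,0],"gripper": -1},{"xyz": [-0.1,0,0],"turn": [0,0,0],"gripper": -1},{"xyz": [-0.1,0,0],"turn": [0,0,0],"gripper": -1},{"xyz": [-0.1,0,0],"turn": [0,0,0],"gripper": -1},{"xyz": [0,0,0],"turn": [0,0,0],"gripper": -1}]}}

```text
time_s: 15.9
position: [0.4986, 0.0569, 0.0706]
tool_rot: [[0.244, -0.97, 0.001], [-0.97, -0.244, 0.0], [0.0, -0.001, -1.0]]
ft_force: [-2.2, 1.4, 5.6]
grip_width: 0.0128
```

Request:
{"name": "step_arm", "arguments": {"steps": [{"xyz": [-0.025,0,0],"turn": [0,0,0],"gripper": -1},{"xyz": [-0.025,0,0],"turn": [0,0,0],"gripper": -1},{"xyz": [-0.025,0,0],"turn": [0,0,0],"gripper": -1},{"xyz": [-0.025,0,0],"turn": [0,0,0],"gripper": -1}]}}

```text
time_s: 16.23
position: [0.4978, 0.0601, 0.0707]
tool_rot: [[0.244, -0.97, 0.001], [-0.97, -0.244, -0.001], [0.001, -0.001, -1.0]]
ft_force: [-1.8, -1.7, 6.1]
grip_width: 0.0129
```

Request:
{"name": "step_arm", "arguments": {"steps": [{"xyz": [-0.025,0,0],"turn": [0,0,0],"gripper": -1},{"xyz": [-0.025,0,0],"turn": [0,0,0],"gripper": -1}]}}

```text
time_s: 16.4
position: [0.4973, 0.062, 0.0707]
tool_rot: [[0.244, -0.97, 0.001], [-0.97, -0.244, -0.0], [0.001, -0.001, -1.0]]
ft_force: [-1.3, -2.4, 7.0]
grip_width: 0.0127
```

Request:
{"name": "step_arm", "arguments": {"steps": [{"xyz": [-0.025,0,0],"turn": [0,0,0],"gripper": -1},{"xyz": [-0.025,0,0],"turn": [0,0,0],"gripper": -1}]}}

```text
time_s: 16.57
position: [0.4968, 0.064, 0.0706]
tool_rot: [[0.244, -0.97, 0.001], [-0.97, -0.244, -0.0], [0.001, -0.001, -1.0]]
ft_force: [-1.2, -2.1, 5.7]
grip_width: 0.0128
```

Request:
{"name": "step_arm", "arguments": {"steps": [{"xyz": [-0.025,0,0],"turn": [0,0,0],"gripper": -1},{"xyz": [-0.025,0,0],"turn": [0,0,0],"gripper": -1}]}}

```text
time_s: 16.73
position: [0.4963, 0.0659, 0.0706]
tool_rot: [[0.244, -0.97, 0.001], [-0.97, -0.244, -0.0], [0.001, -0.001, -1.0]]
ft_force: [-1.0, -1.9, 6.2]
grip_width: 0.0132
```

Request:
{"name": "step_arm", "arguments": {"steps": [{"xyz": [-0.025,0,0],"turn": [0,0,0],"gripper": -1},{"xyz": [-0.025,0,0],"turn": [0,0,0],"gripper": -1}]}}

```text
time_s: 16.9
position: [0.4959, 0.0677, 0.0707]
tool_rot: [[0.244, -0.97, 0.001], [-0.97, -0.244, -0.001], [0.001, -0.001, -1.0]]
ft_force: [-1.2, -4.1, 6.1]
grip_width: 0.0132
```

Request:
{"name": "step_arm", "arguments": {"steps": [{"xyz": [-0.025,0,0],"turn": [0,0,0],"gripper": -1},{"xyz": [-0.025,0,0],"turn": [0,0,0],"gripper": -1}]}}

```text
time_s: 17.07
position: [0.4955, 0.0691, 0.0707]
tool_rot: [[0.244, -0.97, 0.001], [-0.97, -0.244, -0.002], [0.002, -0.001, -1.0]]
ft_force: [-0.4, -7.2, 5.1]
grip_width: 0.0128
```

Request:
{"name": "step_arm", "arguments": {"steps": [{"xyz": [-0.025,0,0],"turn": [0,0,0],"gripper": -1},{"xyz": [-0.025,0,0],"turn": [0,0,0],"gripper": -1}]}}

```text
time_s: 17.23
position: [0.4952, 0.0705, 0.0707]
tool_rot: [[0.244, -0.97, 0.002], [-0.97, -0.244, -0.003], [0.003, -0.001, -1.0]]
ft_force: [-0.4, -11.6, 3.7]
grip_width: 0.0129
```

Request:
{"name": "step_arm", "arguments": {"steps": [{"xyz": [0,0,0],"turn": [0,0,0],"gripper": -1},{"xyz": [0,0,0],"turn": [0,0,0],"gripper": -1},{"xyz": [0,0,0],"turn": [0,0,0],"gripper": -1}]}}

```text
time_s: 17.48
position: [0.4952, 0.0705, 0.0707]
tool_rot: [[0.244, -0.97, 0.001], [-0.97, -0.244, -0.003], [0.003, -0.001, -1.0]]
ft_force: [0.5, -9.1, 4.7]
grip_width: 0.013
```

Request:
{"name": "step_arm", "arguments": {"steps": [{"xyz": [0.05,0,0],"turn": [0,0,0],"gripper": -1},{"xyz": [0.1,0,0],"turn": [0,0,0],"gripper": -1},{"xyz": [0.1,0,0],"turn": [0,0,0],"gripper": -1},{"xyz": [0.1,0,0],"turn": [0,0,0],"gripper": -1},{"xyz": [0.1,0,0],"turn": [0,0,0],"gripper": -1},{"xyz": [0.1,0,0],"turn": [0,0,0],"gripper": -1},{"xyz": [0.1,0,0],"turn": [0,0,0],"gripper": -1},{"xyz": [0.1,0,0],"turn": [0,0,0],"gripper": -1},{"xyz": [0.1,0,0],"turn": [0,0,0],"gripper": -1},{"xyz": [0.1,0,0],"turn": [0,0,0],"gripper": -1},{"xyz": [0.1,0,0],"turn": [0,0,0],"gripper": -1},{"xyz": [0.1,0,0],"turn": [0,0,0],"gripper": -1},{"xyz": [0.1,0,0],"turn": [0,0,0],"gripper": -1},{"xyz": [0.1,0,0],"turn": [0,0,0],"gripper": -1},{"xyz": [0.1,0,0],"turn": [0,0,0],"gripper": -1}]}}

```text
time_s: 18.73
position: [0.5088, 0.0158, 0.0706]
tool_rot: [[0.244, -0.97, 0.0], [-0.97, -0.244, 0.0], [-0.0, -0.0, -1.0]]
ft_force: [-2.3, 1.1, 6.8]
grip_width: 0.0129
```

Request:
{"name": "step_arm", "arguments": {"steps": [{"xyz": [0.05,0,0],"turn": [0,0,0],"gripper": -1},{"xyz": [0.05,0,0],"turn": [0,0,0],"gripper": -1}]}}

```text
time_s: 18.9
position: [0.5097, 0.0119, 0.0706]
tool_rot: [[0.243, -0.97, 0.0], [-0.97, -0.243, 0.0], [-0.0, -0.0, -1.0]]
ft_force: [-1.9, 1.3, 7.3]
grip_width: 0.0128
```

Request:
{"name": "step_arm", "arguments": {"steps": [{"xyz": [0.05,0,0],"turn": [0,0,0],"gripper": -1}]}}

```text
time_s: 18.98
position: [0.5102, 0.01, 0.0706]
tool_rot: [[0.243, -0.97, 0.0], [-0.97, -0.243, 0.0], [-0.0, -0.0, -1.0]]
ft_force: [-2.1, 1.3, 6.1]
grip_width: 0.0127
```

Request:
{"name": "step_arm", "arguments": {"steps": [{"xyz": [0.05,0,0],"turn": [0,0,0],"gripper": -1}]}}

```text
time_s: 19.07
position: [0.5107, 0.0081, 0.0706]
tool_rot: [[0.244, -0.97, 0.0], [-0.97, -0.244, 0.0], [-0.0, -0.0, -1.0]]
ft_force: [-1.4, 0.6, 6.3]
grip_width: 0.0123
```

Request:
{"name": "step_arm", "arguments": {"steps": [{"xyz": [0.05,0,0],"turn": [0,0,0],"gripper": -1}]}}

```text
time_s: 19.15
position: [0.5112, 0.0061, 0.0706]
tool_rot: [[0.244, -0.97, 0.0], [-0.97, -0.244, 0.0], [-0.0, -0.0, -1.0]]
ft_force: [-2.2, 0.7, 7.0]
grip_width: 0.0131
```

Request:
{"name": "step_arm", "arguments": {"steps": [{"xyz": [0.05,0,0],"turn": [0,0,0],"gripper": -1}]}}

```text
time_s: 19.23
position: [0.5116, 0.0043, 0.0706]
tool_rot: [[0.243, -0.97, 0.0], [-0.97, -0.243, 0.001], [-0.0, -0.0, -1.0]]
ft_force: [-3.0, 2.5, 7.9]
grip_width: 0.013
```

Request:
{"name": "step_arm", "arguments": {"steps": [{"xyz": [0.05,0,0],"turn": [0,0,0],"gripper": -1}]}}

```text
time_s: 19.32
position: [0.5121, 0.0026, 0.0706]
tool_rot: [[0.243, -0.97, 0.0], [-0.97, -0.243, 0.001], [-0.001, -0.0, -1.0]]
ft_force: [-1.9, 4.7, 6.9]
grip_width: 0.0127
```

Request:
{"name": "step_arm", "arguments": {"steps": [{"xyz": [0.05,0,0],"turn": [0,0,0],"gripper": -1}]}}

```text
time_s: 19.4
position: [0.5125, 0.0009, 0.0706]
tool_rot: [[0.243, -0.97, -0.0], [-0.97, -0.243, 0.002], [-0.002, -0.0, -1.0]]
ft_force: [-3.0, 5.7, 7.7]
grip_width: 0.0129
```

Request:
{"name": "step_arm", "arguments": {"steps": [{"xyz": [0.05,0,0],"turn": [0,0,0],"gripper": -1}]}}

```text
time_s: 19.48
position: [0.5129, -0.0007, 0.0707]
tool_rot: [[0.243, -0.97, -0.0], [-0.97, -0.243, 0.002], [-0.002, -0.0, -1.0]]
ft_force: [-2.2, 8.4, 9.0]
grip_width: 0.0126
```

Request:
{"name": "step_arm", "arguments": {"steps": [{"xyz": [0.05,0,0],"turn": [0,0,0],"gripper": -1}]}}

```text
time_s: 19.57
position: [0.5133, -0.0023, 0.0707]
tool_rot: [[0.243, -0.97, -0.0], [-0.97, -0.243, 0.003], [-0.003, -0.0, -1.0]]
ft_force: [-2.0, 10.1, 9.5]
grip_width: 0.0127
```

Request:
{"name": "step_arm", "arguments": {"steps": [{"xyz": [0.05,0,0],"turn": [0,0,0],"gripper": -1}]}}

```text
time_s: 19.65
position: [0.5137, -0.0039, 0.0707]
tool_rot: [[0.243, -0.97, -0.0], [-0.97, -0.243, 0.003], [-0.003, -0.0, -1.0]]
ft_force: [-2.6, 11.1, 9.6]
grip_width: 0.0126
```

Request:
{"name": "step_arm", "arguments": {"steps": [{"xyz": [0.025,0,0],"turn": [0,0,0],"gripper": -1}]}}

```text
time_s: 19.73
position: [0.5139, -0.0049, 0.0707]
tool_rot: [[0.243, -0.97, -0.001], [-0.97, -0.243, 0.003], [-0.003, -0.0, -1.0]]
ft_force: [-2.8, 10.2, 9.9]
grip_width: 0.0129
```

Request:
{"name": "step_arm", "arguments": {"steps": [{"xyz": [0,0,0],"turn": [0,0,0],"gripper": -1},{"xyz": [0,0,0],"turn": [0,0,0],"gripper": -1}]}}

```text
time_s: 19.9
position: [0.514, -0.0052, 0.0707]
tool_rot: [[0.243, -0.97, -0.0], [-0.97, -0.243, 0.002], [-0.002, -0.0, -1.0]]
ft_force: [-2.5, 7.8, 9.2]
grip_width: 0.0128
```

Request:
{"name": "step_arm", "arguments": {"steps": [{"xyz": [0.05,0,0],"turn": [0,0,0],"gripper": -1},{"xyz": [0.05,0,0],"turn": [0,0,0],"gripper": -1},{"xyz": [0.05,0,0],"turn": [0,0,0],"gripper": -1},{"xyz": [0.025,0,0],"turn": [0,0,0],"gripper": -1},{"xyz": [0.025,0,0],"turn": [0,0,0],"gripper": -1}]}}

```text
time_s: 20.32
position: [0.5158, -0.0126, 0.0706]
tool_rot: [[0.243, -0.97, -0.001], [-0.97, -0.243, 0.003], [-0.003, -0.0, -1.0]]
ft_force: [-3.0, 9.5, 10.4]
grip_width: 0.0129
```

Request:
{"name": "step_arm", "arguments": {"steps": [{"xyz": [0,0,0],"turn": [0,0,0],"gripper": -1},{"xyz": [0,0,0],"turn": [0,0,0],"gripper": -1},{"xyz": [0,0,0],"turn": [0,0,0],"gripper": -1}]}}

```text
time_s: 20.57
position: [0.5159, -0.0129, 0.0707]
tool_rot: [[0.244, -0.97, -0.0], [-0.97, -0.244, 0.002], [-0.002, -0.0, -1.0]]
ft_force: [-2.4, 7.1, 8.7]
grip_width: 0.0129
```

Request:
{"name": "step_arm", "arguments": {"steps": [{"xyz": [-0.018,0,0],"turn": [0,0,0],"gripper": -1},{"xyz": [-0.018,0,0],"turn": [0,0,0],"gripper": -1},{"xyz": [0,0,0],"turn": [0,0,0],"gripper": -1},{"xyz": [0,0,0],"turn": [0,0,0],"gripper": -1}]}}

```text
time_s: 20.9
position: [0.5159, -0.0127, 0.0707]
tool_rot: [[0.244, -0.97, 0.0], [-0.97, -0.244, 0.0], [-0.0, -0.0, -1.0]]
ft_force: [-2.5, 1.7, 6.7]
grip_width: 0.0127
```

Request:
{"name": "step_arm", "arguments": {"steps": [{"xyz": [0,0,0],"turn": [0,0,0],"gripper": -0.6},{"xyz": [0,0,0],"turn": [0,0,0],"gripper": -0.3},{"xyz": [0,0,0],"turn": [0,0,0],"gripper": 0},{"xyz": [0,0,0],"turn": [0,0,0],"gripper": 0},{"xyz": [0,0,0],"turn": [0,0,0],"gripper": 0},{"xyz": [0,0,0],"turn": [0,0,0],"gripper": 0},{"xyz": [0,0,0],"turn": [0,0,0],"gripper": 0}]}}

```text
time_s: 21.48
position: [0.5159, -0.0131, 0.0702]
tool_rot: [[0.243, -0.97, -0.0], [-0.97, -0.243, 0.0], [-0.0, 0.0, -1.0]]
ft_force: [-0.4, 0.6, -0.6]
grip_width: 0.0429
```

Request:
{"name": "step_arm", "arguments": {"steps": [{"xyz": [0,0,-0.2],"turn": [0,0,0],"gripper": 0},{"xyz": [0,0,-0.5],"turn": [0,0,0],"gripper": 0},{"xyz": [0,0,-0.9],"turn": [0,0,0],"gripper": 0},{"xyz": [0,0,-0.9],"turn": [0,0,0],"gripper": 0},{"xyz": [0,0,-0.9],"turn": [0,0,0],"gripper": 0},{"xyz": [0,0,-0.4],"turn": [0,0,0],"gripper": 0},{"xyz": [0,0,0],"turn": [0,0,0],"gripper": 0},{"xyz": [0,0,0],"turn": [0,0,0],"gripper": 0},{"xyz": [0,0,0],"turn": [0,0,0],"gripper": 0}]}}

```text
time_s: 22.23
position: [0.5153, -0.0129, 0.2213]
tool_rot: [[0.244, -0.97, -0.002], [-0.97, -0.244, 0.0], [-0.001, 0.002, -1.0]]
ft_force: [-0.6, -1.1, -0.6]
grip_width: 0.0427
```

```bash
python3 - <<'E'
from h import *
s=env.observe();print(s['time_s'],s['position'],s['ft_force'],s['grip_width'])
c=np.array([.5285,-.0315]);yh=np.array([-.2436,.9699])
for n in("wrist","scene","side"):
    im,d=cams.get_image(n);cv2.imwrite(f"pics/{n}2.png",im[:,:,::-1])
    P=cloud(n,im,d);m=masks(im)["blue"]&(P[...,2]>.08)&(P[...,2]<.095)&(d>0)&(abs(P[...,0]-.52)<.1)
    Q=P[m]
    if len(Q)>3:
        r=np.array(cv2.minAreaRect((Q[:,:2]*1000).astype(np.float32))[0])/1000
        print(n,m.sum(),Q.mean(0).round(4),r,'s mm',((r-c)@yh*1000).round(1))
E
```

```text
22.2333 [ 0.51530136 -0.01290446  0.22127049] [-0.59104804 -1.0926017  -0.63242355] 0.042683957552754906
wrist 539 [ 0.5155 -0.0118  0.0859] [ 0.51448779 -0.01223194] s mm 22.1
scene 31 [ 0.5185 -0.0135  0.0853] [ 0.51836835 -0.01400039] s mm 19.4
side 33 [ 0.5134 -0.0179  0.0849] [ 0.51364337 -0.01633168] s mm 18.3
```

View pics/scene2.png

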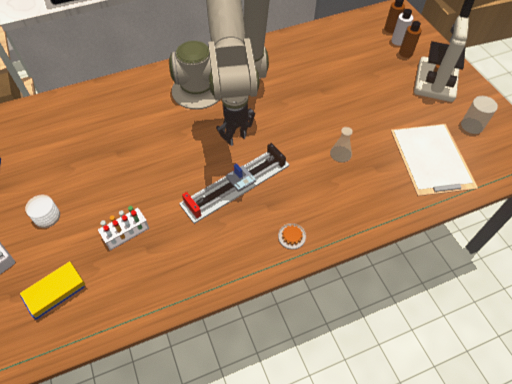

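The scene view shows the carriage standing by itself, with its tab at about (238,172) and the gripper clear above it. The flask, dish and rack are at the same pixels as at the start.

```bash
python3 -c "
from rig import order
print(order.close_job())"
```

```text
the job is handed in; nothing more can be done
None
```

The carriage is standing, let go, in the middle of the sticky spot, at about +18 mm on the rail. The job was handed in at about 22 s.

- **Stops:** I gripped the tab, stroked to the red stop and held there, then went to the black stop and held there. Both holds were well over 0.2 s with about 9–10 N on the stop. The contact points came out 200.6 mm apart, against 200 mm expected.
- **Sticky spot:** The high drag lay between tool positions of about y = -0.021 and y = -0.005, felt in both directions. Its middle is y ≈ -0.013. I approached from the black side, took the load off the tool, opened the gripper and lifted clear.
- **Last checks:** The tool was at y = -0.0127 before release and -0.0131 after opening, with only noise on the force sensor. The cameras put the carriage at +18 (side), +19 (scene) and +22 mm (wrist). The wrist reading disagrees with the force and tool reading by about 4 mm. It had also read the tab about 2 mm further towards the black end than the other cameras before the grasp, so I trusted the tool and force readings.
- **Bystanders:** The flask, dish and rack looked unmoved in the last scene picture. I judged this by eye and did not measure it.

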